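# Hold open the incubator lid over the round culture dish

### The job

One chamber of the two-lid benchtop incubator holds the round culture dish, the other a square four-well plate: see which is which, take the lid over the round dish by its handle and raise it gently to 45 degrees, not swinging it wide open, so that a colleague can reach in for the dish without losing the warm gas. The lid falls shut when let go, so finish while still holding it by the handle at 45 degrees. Keep the other lid shut and leave the dishes and everything else on the bench where they are.

Things in the scene. Friction and masses are not known exactly. Their poses are not given: they have to be found in the camera images.
- incubator: White two-chamber culture incubator, 320 mm deep (x), 400 wide (y), fixed. Origin: underside centre; its front (displays) faces its -x, towards the robot, turned up to 15 degrees. Case 128 mm high; rear 113 mm a grey housing 157 high, gas filter on it up to 179. Two wells side by side (left at +y), each 140 x 140 mm, 53 deep, dark warm plate as floor, each under its own lid with a clear window.
- round_dish: Round white lidded culture dish, 62 mm diameter, 16 mm high, loose on the warm plate of one of the two chambers. Origin: centre of its underside.
- four_well_plate: Square white plate with four small wells, 66 x 66 x 16 mm, loose in the other chamber. Origin: centre of its underside.
- left_lid (a joint): Left (+y) lid's angle in rad: 0 shut, grows as its front edge rises about the rear hinge; stop at 1.3. White frame 177 mm long, 180 wide, 20 thick with a clear 125 x 120 mm window, on the case top; 10 mm gap to the other lid. 0.5 to 0.8 kg; free hinge, no stay or spring: it falls shut from any angle when let go. 2 to 4 N at the handle carries it.
- left_handle: Steel bow handle of the left lid. Origin on the hinge axis, mid width; axes as the incubator's when shut. Round bar 12 mm thick, 110 long, along y at x -205, z +52 mm, 23 mm ahead of and 32 above the lid's front top edge, 184 above the bench when shut; arms at y +-55 slope back to the lid. Grip it from above, fingers closing along the incubator's x; it turns between them as the lid rises.
- left_grip (a point): Middle of the left handle's bar; moves with the lid. 205 mm ahead of and 52 mm above the hinge axis when shut (radius 211.5 mm).
- left_hinge (a point): Middle of the left lid's hinge axis, fixed on the incubator at (30, 95, 132) mm in its frame; the axis runs along the incubator's y.
- left_chamber (a point): Centre of the warm plate (floor) of the left chamber, at (-65, 95, 75) mm in the incubator's frame.
- right_lid (a joint): Right (-y) lid's angle in rad: 0 shut, grows as its front edge rises about the rear hinge; stop at 1.3. White frame 177 mm long, 180 wide, 20 thick with a clear 125 x 120 mm window, on the case top; 10 mm gap to the other lid. 0.5 to 0.8 kg; free hinge, no stay or spring: it falls shut from any angle when let go. 2 to 4 N at the handle carries it.
- right_handle: Steel bow handle of the right lid. Origin on the hinge axis, mid width; axes as the incubator's when shut. Round bar 12 mm thick, 110 long, along y at x -205, z +52 mm, 23 mm ahead of and 32 above the lid's front top edge, 184 above the bench when shut; arms at y +-55 slope back to the lid. Grip it from above, fingers closing along the incubator's x; it turns between them as the lid rises.
- right_grip (a point): Middle of the right handle's bar; moves with the lid. 205 mm ahead of and 52 mm above the hinge axis when shut (radius 211.5 mm).
- right_hinge (a point): Middle of the right lid's hinge axis, fixed on the incubator at (30, -95, 132) mm in its frame; the axis runs along the incubator's y.
- right_chamber (a point): Centre of the warm plate (floor) of the right chamber, at (-65, -95, 75) mm in the incubator's frame.
- timer: Bystander: grey lab timer, 45 x 65 x 17 mm, on the incubator's rear housing. Origin: underside centre.
- forceps: Bystander: steel forceps, about 105 x 14 x 6 mm, on the incubator's rear housing. Origin: underside centre.
- tip_box: Bystander: blue pipette-tip box with an upright clear lid, 125 x 84 x 110 mm. Origin: underside centre.
- dish_stack: Bystander: stack of four dishes, 90 mm diameter, 62 mm high. Origin: underside centre.
- tube_rack: Bystander: white rack with capped tubes, 100 x 200 x 62 mm. Origin: underside centre.
- pipette: Bystander: pipette lying on the bench, 277 mm long along its y (from -145 to +132 mm), 24 mm high.
- wash_bottle: Bystander: white bottle, 64 mm diameter, 170 mm high. Origin: underside centre.

How it is judged:
On the way:
1. the fingers on its handle, the lid over the round dish is lifted past 15 degrees (((horizontal distance between round_dish and left_chamber below 0.06 m and value of joint left_lid above 0.26 rad and contact force between the fingers and left_handle above 1 N) or (horizontal distance between round_dish and right_chamber below 0.06 m and value of joint right_lid above 0.26 rad and contact force between the fingers and right_handle above 1 N))), for 0.1 s.
At the end, for the whole second after the job is handed in: The lid over the round dish stands still at 45 degrees (39 to 51), carried by the fingers on its handle (more than 1 N), and is still held through the last second; the other lid is shut (under 3 degrees); round dish and four-well plate within 12 mm of where they were, the bystanders within 20 mm (((horizontal distance between round_dish and left_chamber below 0.06 m and value of joint left_lid between 0.68 and 0.89 rad and velocity of joint left_lid between -0.1 and 0.1 rad/s and contact force between the fingers and left_handle above 1 N and value of joint right_lid below 0.05 rad) or (horizontal distance between round_dish and right_chamber below 0.06 m and value of joint right_lid between 0.68 and 0.89 rad and velocity of joint right_lid between -0.1 and 0.1 rad/s and contact force between the fingers and right_handle above 1 N and value of joint left_lid below 0.05 rad)) and distance of each of round_dish, four_well_plate from where it was at the start of the episode below 0.012 m and distance of each of timer, forceps, tip_box, dish_stack, tube_rack, pipette, wash_bottle from where it was at the start of the episode below 0.02 m); the arm keeps its last pose, push and grip.
It fails at once if the lid over the four-well plate is opened (more than 3 degrees) ((horizontal distance between round_dish and left_chamber below 0.06 m and value of joint right_lid above 0.05 rad) or (horizontal distance between round_dish and right_chamber below 0.06 m and value of joint left_lid above 0.05 rad)).
It fails at once if a lid is swung wide open (beyond 60 degrees) (value of joint any of left_lid, right_lid above 1.05 rad).
It fails at once if a lid is flung up or dropped (faster than 1.5 rad/s) (velocity of joint any of left_lid, right_lid above 1.5 rad/s or velocity of joint any of left_lid, right_lid below -1.5 rad/s).
It fails at once if a dish or a bystander is disturbed (not (distance of round_dish from where it was at the start of the episode below 0.012 m) or not (distance of four_well_plate from where it was at the start of the episode below 0.012 m) or not (distance of timer from where it was at the start of the episode below 0.02 m) or not (distance of forceps from where it was at the start of the episode below 0.02 m) or not (distance of tip_box from where it was at the start of the episode below 0.02 m) or not (distance of dish_stack from where it was at the start of the episode below 0.02 m) or not (distance of tube_rack from where it was at the start of the episode below 0.02 m) or not (distance of pipette from where it was at the start of the episode below 0.02 m) or not (distance of wash_bottle from where it was at the start of the episode below 0.02 m)).
It also fails if it takes over 32 s, if anything falls off the work surface, if the arm or the gripper's body presses on something with over 40 N, if the wrist force passes 120 N, or if a joint passes its speed limit or range.

### The arm

A 6-joint arm with a two-finger parallel gripper is mounted at the origin on the work surface. World frame = base frame: x ahead of the robot, y to its left, z up, the work surface at z = 0. Lengths are in m, angles in rad, forces in N, time in s.
With the tool pointing down it reaches from about 0.375 to 0.975 m from the base axis. Payload 3.8 kg.
Tool frame: the origin (TCP) lies at the centre of the arm's flange, where the gripper is bolted on; the fingertips stand 173 mm ahead of it and the grasp point (between the pads) lies 155 mm ahead of it (bot.tip_reach is the distance from the TCP to the fingertips, in m); z points along the fingers, y is the line along which they close (so a half turn about z gives the same grasp; the last joint's range is limited). The gripper opens to 85 mm and grips with 20 to 120 N. Pads are 22 mm wide; open, the fingers measure 114 mm over their backs; the gripper's body (76 mm by 85 mm) begins 54 mm behind the grasp point. The pads swing forward as they close: fully open they stand 13 mm farther back than shut.
Start: joints at [1.14, 0.264, 1.604, -0, 1.274, -0.037], TCP at [0.259, 0.623, 0.405] pointing down, gripper open.
Joint ranges: [-2.63, 2.63], [-0.94, 2.18], [0.31, 2.57], [-1.31, 4.45], [0, 2.66], [-2.55, 2.55]. Speed limits (rad/s): [2.57, 2.57, 3.14, 3.14, 3.14, 3.14].

### API

Orientations are given as a rotation vector (axis times angle).
In Python, from workcell import bot gives the robot as it stands.
- The arm moves only by the tool drive_tool, never from a script. Its arguments are lists of equal length, an entry for each row: "claw": the finger opening in mm, from 0 to 85.4; "slide": the shift along the world's x, y, z each as a share of 0.5 m, from -1 to 1, a list of three; "yaw": the turn about the world's z as a share of 180 degrees, from -1 to 1. A call has 1 to 8 rows; each row is the pose to reach, as a shift and turn from the pose commanded when the call began, turning the shorter way round; what a row does not reach only later rows make up. A row lasts 1/12 s, in which the tool goes at most 41.7 mm and 7.16 degrees, less where a joint would pass 70% of its speed; a pose out of reach is approached as far as the arm can. A call with a number of a shift or a turn outside -1 to 1 is refused whole. A call with a gripper value outside its range is refused whole. The fingers move at their own pace and stop on an object; "newtons" is the grip in N (left out, the last holds). Time passes only in rows, so rows that repeat a pose let the fingers close. It gives the time, the measured TCP pose, the force, the opening and the grip force at its end, in the units of the state.
- bot.read_state(): the state, without advancing time (a new reading comes with each control period).
- bot.read_camera(name): name is "side" or "top" or "wrist"; returns a dict with "color" (384x512x3 uint8, red, green, blue), "depth" (384x512 float32, m along the optical axis (not along the pixel's ray), 0 where there is no reading), "mtx" (3x3 intrinsics, pixels), "eye" and "rotation" of the camera in the world. Camera axes: x right, y up, looking along -z (the intrinsics and any distortion apply to the point x, -y, -z); pixel columns grow to the right and rows downward; lengths in m; the calibration is good to about 2 mm. A picture is of the moment at which its call begins.
- bot.finish_job(): hands the job in; it is judged then, once.
The state is a dict: "time": time; "q": joint angles; "joint_vel": joint speeds; "joint_torque": joint torques, N m; "tool_pos": TCP position; "tcp_rot": TCP orientation; "wrist_force": force on the tool from outside, world axes, zero at the start; "torque": the same for the moment, N m; "width": opening from 0.0 (shut) to 1.0 (fully open); "grip_force": force on a finger pad.
Only numpy, scipy, OpenCV 4.12 (cv2) and the standard library are available. Lean on these libraries where they do the work, as an engineer would, in place of code of your own. Each camera call takes 0.05 s, during which the arm holds its last target. There are 200 camera calls.

## Working session

There is one attempt and no reset: what is moved stays moved. The work goes in short steps, Python scripts to look and compute and a tool call to move; the robot and the scene stay as the last step left them, time stands still between calls to the robot, and variables do not carry over. Pictures are saved under pics/ and viewed, at most 10 in all, crops included, and the job is handed in when it is done.

Besides the shell and the picture viewer there is one more tool, called after "Emit:" as name(argument=value, ...), one argument or row to a line, values as JSON. drive_tool: Moves the arm, as the interface text tells. Shift numbers are shares of 0.5 m and turn numbers shares of 180 degrees, none past 1 either way. Its arguments: {"type":"object","properties":{"claw":{"type":"array","items":{"type":"number"}},"slide":{"type":"array","items":{"type":"array","items":{"type":"number"}}},"yaw":{"type":"array","items":{"type":"number"}},"newtons":{"type":"number"}},"required":["claw","slide","yaw"]}

```bash
mkdir -p pics
python3 - <<'E'
from workcell import bot
import cv2,numpy as np
s=bot.read_state();print(s['time'],s['tool_pos'],s['tcp_rot'],s['width'])
for n in('side','top'):
    c=bot.read_camera(n);np.savez(n+'.npz',**c)
    cv2.imwrite(f'pics/{n}1.png',cv2.cvtColor(c['color'],cv2.COLOR_RGB2BGR));print(n,c['eye'],c['rotation'],c['mtx'])
E
```

```text
0.0 [0.25886154 0.62302039 0.40333966] [-0.61450208 -3.08039448  0.00344487] 1.0050662604209382
side [ 0.43420347 -0.92957205  1.06673548] [ 0.78267065 -0.02340531 -0.06694923] [[445.15603055   0.         261.75766555]
 [  0.         445.15603055 190.56034144]
 [  0.           0.           1.        ]]
top [0.35127162 0.00841254 1.25027032] [ 0.10231256 -0.11295211 -1.57523481] [[362.21054302   0.         253.36868367]
 [  0.         362.21054302 194.92625478]
 [  0.           0.           1.        ]]
```

View pics/top1.png

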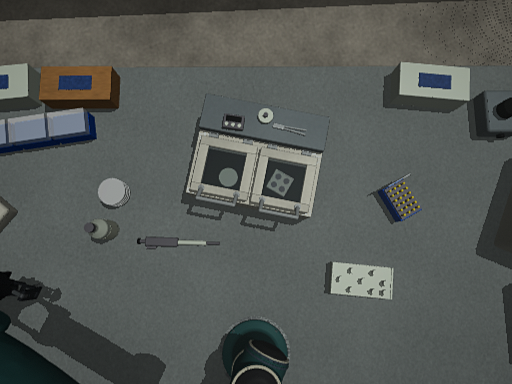

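View pics/side1.png

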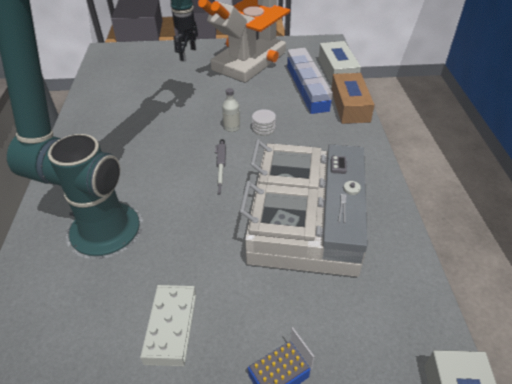

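The top view shows the round dish at (228,177) in the left (+y) chamber and the four-well plate at (280,182) in the right one. The left handle is near (218,195) in the top view and (260,158) in the side view. I'll crop both for pixel positions.

Run:
```python
import cv2,numpy as np
t=cv2.imread('pics/top1.png')[165:235,175:275];s=cv2.imread('pics/side1.png')[130:230,230:330]
r=lambda i:cv2.resize(i,None,fx=6,fy=6,interpolation=cv2.INTER_CUBIC)
cv2.imwrite('pics/t2.png',r(t));cv2.imwrite('pics/s2.png',r(s))
```

```text
(no output)
```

View pics/t2.png

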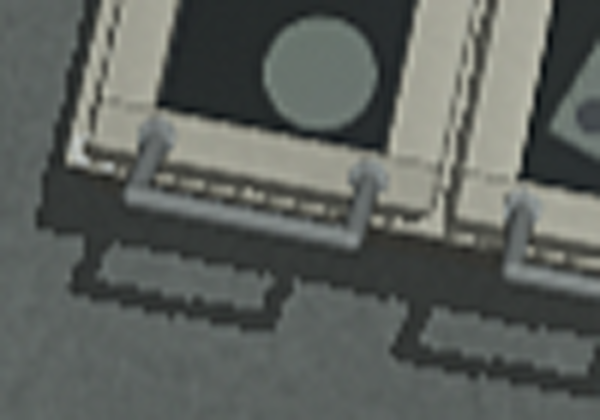

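View pics/s2.png

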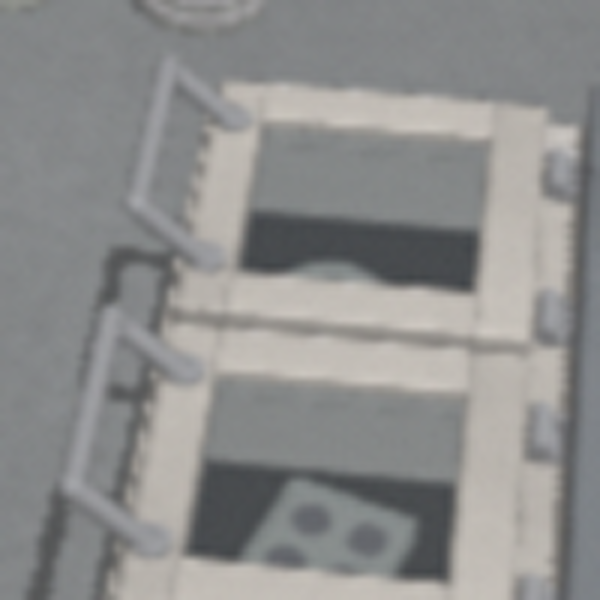

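The top crop shows the left bar's ends at (135,194) and (352,240). In the side crop they are at (172,62) and (137,200). Triangulating from these.

```bash
cat > h.py <<'E'
import numpy as np
from scipy.spatial.transform import Rotation as R
def ray(c,u,v):
    K=c['mtx'];d=np.array([(u-K[0,2])/K[0,0],-(v-K[1,2])/K[1,1],-1]);return c['eye'],R.from_rotvec(c['rotation']).apply(d)
def tri(r1,r2):
    (a,d),(b,e)=r1,r2;s=np.linalg.lstsq(np.c_[d,-e],b-a,rcond=None)[0];p,q=a+s[0]*d,b+s[1]*e
    return (p+q)/2,np.linalg.norm(p-q)
def onz(r,z): return r[0]+r[1]*(z-r[0][2])/r[1][2]
E
python3 - <<'E'
from h import *
T=np.load('top.npz');S=np.load('side.npz')
t=lambda u,v:ray(T,(u+.5)/6-.5+175,(v+.5)/6-.5+165)
s=lambda u,v:ray(S,(u+.5)/6-.5+230,(v+.5)/6-.5+130)
A,ea=tri(t(135,194),s(172,62));B,eb=tri(t(352,240),s(137,200))
print(A,ea,B,eb,np.linalg.norm(A-B));m=(A+B)/2;d=A-B;yaw=np.arctan2(-d[0],d[1]);print('mid',m,'yaw',np.degrees(yaw))
for z in(.184,): print(onz(t(135,194),z),onz(t(352,240),z))
# hinge / dish check
f=np.array([np.cos(yaw),np.sin(yaw)]);l=np.array([-f[1],f[0]])
print('chamber',m[:2]+.110*f,'dish',onz(t(320,73),.091),'hinge',m[:2]+.205*f)
from workcell import bot
st=bot.read_state();M=R.from_rotvec(st['tcp_rot']).as_matrix();print(M.round(3));print(st['q'])
print('tool y angle',np.degrees(np.arctan2(M[1,1],M[0,1])))
print('grasp pt',np.array(st['tool_pos'])+M[:,2]*.155,'TCP target',m+[0,0,.155])
E
```

```text
[0.49422794 0.16715843 0.18798157] 0.002842612499308813 [0.47039297 0.06027769 0.18788348] 0.0022091295890938065 0.10950620234420087
mid [0.48231045 0.11371806 0.18793252] yaw -12.571553660220333
[0.4933269  0.16764234 0.184     ] [0.46971522 0.06039114 0.184     ]
chamber [0.5896732  0.08977561] dish [0.57119943 0.0822635  0.091     ] hinge [0.68239557 0.06909803]
[[-0.923  0.384 -0.001]
 [ 0.384  0.923 -0.002]
 [ 0.    -0.002 -1.   ]]
[ 1.14010599e+00  2.64685408e-01  1.60525705e+00  1.71764118e-05
  1.27370644e+00 -3.69092439e-02]
tool y angle 67.43772196462
grasp pt [0.25872379 0.62276188 0.24847078] TCP target [0.48231045 0.11371806 0.34293252]
```

Emit:
drive_tool(
  claw=[85,85,85,85,85,85,85,85],
  slide=[
    [0.44,-1,0.02],
    [0.44,-1,0.02],
    [0.44,-1,0.02],
    [0.44,-1,0.02],
    [0.44,-1,0.02],
    [0.44,-1,0.02],
    [0.44,-1,0.02],
    [0.44,-1,0.02],
  ],
  yaw=[-0.444,-0.444,-0.444,-0.444,-0.444,-0.444,-0.444,-0.444],
)

```text
time: 0.77
tool_pos: [0.3933, 0.3163, 0.4104]
tcp_rot: [-2.023, -2.403, 0.001]
wrist_force: [0.8, 0.4, -0.7]
width: 0.997
grip_force: 0.0
```

Emit:
drive_tool(
  claw=[85,85,85,85,85,85,85,85],
  slide=[
    [0.178,-0.405,0],
    [0.178,-0.405,0],
    [0.178,-0.405,0],
    [0.178,-0.405,0],
    [0.178,-0.405,0],
    [0.178,-0.405,0],
    [0.178,-0.405,0],
    [0.178,-0.405,0],
  ],
  yaw=[-0.124,-0.124,-0.124,-0.124,-0.124,-0.124,-0.124,-0.124],
)

```text
time: 1.43
tool_pos: [0.4822, 0.115, 0.4103]
tcp_rot: [-2.446, -1.969, 0.001]
wrist_force: [0.2, -0.1, -0.1]
width: 0.995
grip_force: 0.0
```

Run:
```python
from workcell import bot
import cv2,numpy as np
from h import *
c=bot.read_camera('wrist');np.savez('w1.npz',**c)
s=bot.read_state();M=R.from_rotvec(s['tcp_rot']).as_matrix()
print(s['tool_pos'],np.degrees(np.arctan2(M[1,1],M[0,1])),M[:,2],c['eye'],s['q'])
cv2.imwrite('pics/w1.png',cv2.cvtColor(c['color'],cv2.COLOR_RGB2BGR))
```

```text
[0.48194683 0.11584149 0.41034565] -12.233237377752626 [-1.15351630e-03  4.75554069e-04 -9.99999222e-01] [0.49624908 0.17987984 0.38008137] [ 1.85391526e-01 -8.30493971e-02  1.97003690e+00  7.15259857e-04
  1.25565131e+00  3.98679878e-01]
```

View pics/w1.png

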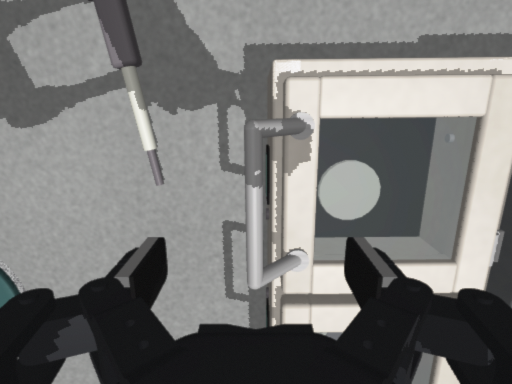

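The wrist view shows the left bar along column about 255, from row 122 to 288. It is parallel to the pads and lies between the fingers, and the round dish is under this lid at (349,190). Checking the bar's position from this view.

Run:
```python
from h import *
W=np.load('w1.npz');T=np.load('top.npz')
for z in(.184,.188):
    a=onz(ray(W,253,122),z);b=onz(ray(W,255.5,288),z);print(a,b,(a+b)/2,np.linalg.norm(a-b))
t=lambda u,v:ray(T,(u+.5)/6-.5+175,(v+.5)/6-.5+165)
print(tri(t(135,194),ray(W,253,126)),tri(t(352,240),ray(W,255.5,283)))
d=W['depth'];
for r in(150,200,240):
    z=d[r,250:259];print(z, [ (ray(W,254,r)[0]+ray(W,254,r)[1]*q)[2].round(4) for q in z[3:6]])
```

```text
[0.49245896 0.17182885 0.184     ] [0.46830394 0.05340326 0.184     ] [0.48038145 0.11261606 0.184     ] 0.12086391714818248
[0.49253628 0.17199309 0.188     ] [0.46887402 0.05598334 0.188     ] [0.48070515 0.11398822 0.188     ] 0.11839833023516591
(array([0.49273849, 0.16861199, 0.18191792]), np.float64(0.00217554479966164)) (array([0.46951561, 0.06011095, 0.18796217]), np.float64(0.0005096097309403901))
[0.18937294 0.18908979 0.18882331 0.19056188 0.18933733 0.19003375
 0.19013353 0.19107902 0.1906632 ] [np.float64(0.1895), np.float64(0.1907), np.float64(0.19)]
[0.1988565  0.19884184 0.19922645 0.1983537  0.1971351  0.1976971
 0.19849321 0.20020252 0.19892697] [np.float64(0.1905), np.float64(0.1917), np.float64(0.1912)]
[0.20753293 0.20642586 0.20568338 0.2060742  0.20659924 0.20731288
 0.20532367 0.20587704 0.20655598] [np.float64(0.1905), np.float64(0.19), np.float64(0.1893)]
```

Emit:
drive_tool(
  claw=[85,85,85,85,85,85],
  slide=[
    [-0.002,-0.003,-0.04],
    [-0.002,-0.003,-0.08],
    [-0.002,-0.003,-0.115],
    [-0.002,-0.003,-0.135],
    [-0.002,-0.003,-0.145],
    [-0.002,-0.003,-0.145],
  ],
  yaw=[-0.002,-0.002,-0.002,-0.002,-0.002,-0.002],
)

```text
time: 1.98
tool_pos: [0.4804, 0.1152, 0.3371]
tcp_rot: [-2.448, -1.967, 0.003]
wrist_force: [-0.5, -0.7, 0.5]
width: 0.992
grip_force: 0.0
```

Emit:
drive_tool(
  claw=[50,30,10,5,5,5,5,5],
  slide=[
    [0,0,0],
    [0,0,0],
    [0,0,0],
    [0,0,0],
    [0,0,0],
    [0,0,0],
    [0,0,0],
    [0,0,0],
  ],
  yaw=[0,0,0,0,0,0,0,0],
  newtons=35,
)

```text
time: 2.65
tool_pos: [0.4809, 0.1144, 0.3388]
tcp_rot: [-2.45, -1.965, 0.001]
wrist_force: [-3.9, 1.5, 5.6]
width: 0.128
grip_force: 34.3
```

Emit:
drive_tool(
  claw=[5,5,5,5,5,5,5,5],
  slide=[
    [0.002,0,0.007],
    [0.006,-0.001,0.021],
    [0.012,-0.0025,0.039],
    [0.018,-0.004,0.056],
    [0.025,-0.0055,0.073],
    [0.033,-0.0075,0.09],
    [0.042,-0.009,0.106],
    [0.051,-0.011,0.122],
  ],
  yaw=[0,0,0,0,0,0,0,0],
)

```text
time: 3.32
tool_pos: [0.5061, 0.1091, 0.4]
tcp_rot: [-2.448, -1.964, 0.004]
wrist_force: [-6.0, 3.4, -0.9]
width: 0.13
grip_force: 34.0
```

Emit:
drive_tool(
  claw=[5,5,5,5,5,5,5,5],
  slide=[
    [0.01,-0.002,0.0155],
    [0.0205,-0.0045,0.0305],
    [0.0315,-0.007,0.045],
    [0.0435,-0.0095,0.0585],
    [0.056,-0.0125,0.072],
    [0.069,-0.015,0.085],
    [0.0825,-0.018,0.097],
    [0.0965,-0.021,0.109],
  ],
  yaw=[0,0,0,0,0,0,0,0],
)

```text
time: 3.98
tool_pos: [0.5541, 0.0989, 0.4567]
tcp_rot: [-2.448, -1.964, 0.002]
wrist_force: [-10.6, 4.6, 9.9]
width: 0.122
grip_force: 34.4
```

Run:
```python
from workcell import bot
import cv2,numpy as np
c=bot.read_camera('side')
s=bot.read_state();print(s['tool_pos'],s['wrist_force'],s['grip_force'])
cv2.imwrite('pics/s3.png',cv2.resize(cv2.cvtColor(c['color'][60:280,180:400],cv2.COLOR_RGB2BGR),None,fx=2.7,fy=2.7))
```

```text
[0.55553166 0.09855295 0.45842845] [-9.33949883  2.57800022  9.5787448 ] 34.8404735326767
```

View pics/s3.png

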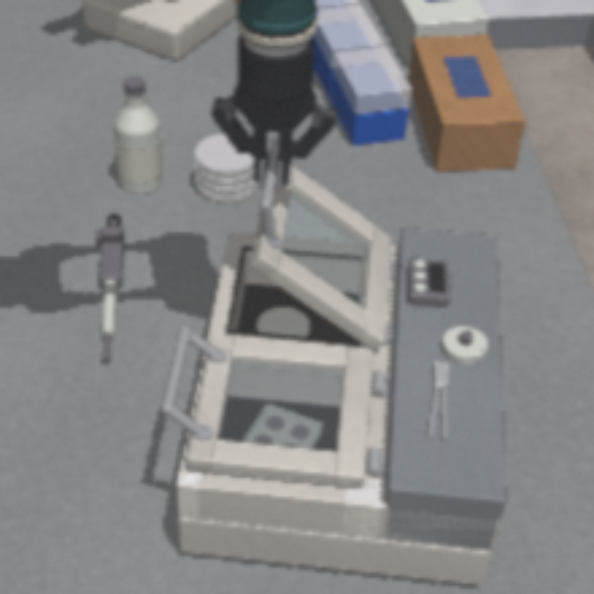

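The side view shows the left lid (over the round dish) up at about 40°. The bar is between the fingers at (268,210), and the right lid is shut. The small outward push on the tool means my arc is slightly too tight, so I'll correct that over the last few degrees.

Emit:
drive_tool(
  claw=[5,5,5,5,5,5,5,5],
  slide=[
    [0.009,-0.002,0.01],
    [0.019,-0.004,0.019],
    [0.029,-0.0065,0.027],
    [0.0385,-0.0085,0.034],
    [0.0385,-0.0085,0.034],
    [0.0385,-0.0085,0.034],
    [0.0385,-0.0085,0.034],
    [0.0385,-0.0085,0.034],
  ],
  yaw=[0,0,0,0,0,0,0,0],
)

```text
time: 4.7
tool_pos: [0.5743, 0.0946, 0.4723]
tcp_rot: [-2.45, -1.965, -0.003]
wrist_force: [-3.4, 5.7, 2.0]
width: 0.123
grip_force: 34.8
```

Run:
```python
from workcell import bot
import cv2,numpy as np
c=bot.read_camera('side')
s=bot.read_state();p=np.array(s['tool_pos']);print(p,s['wrist_force'],s['grip_force'],s['width'],s['time'])
d=p-[.4809,.1144,.3388];f=np.array([np.cos(-.217),np.sin(-.217)]);x=d[:2]@f;print(x,d[2],np.degrees(np.arctan2(.052+d[2],.205-x))-14.23,np.hypot(.052+d[2],.205-x))
cv2.imwrite('pics/s4.png',cv2.resize(cv2.cvtColor(c['color'][60:280,180:400],cv2.COLOR_RGB2BGR),None,fx=2.7,fy=2.7))
```

```text
[0.57428319 0.09458022 0.47235618] [-4.68109357  5.13355801  2.75776759] 34.83932912349701 0.12322525464339709 4.75
0.09546036153048995 0.13355617968745914 45.21531251500305 0.21547628225917484
```

View pics/s4.png

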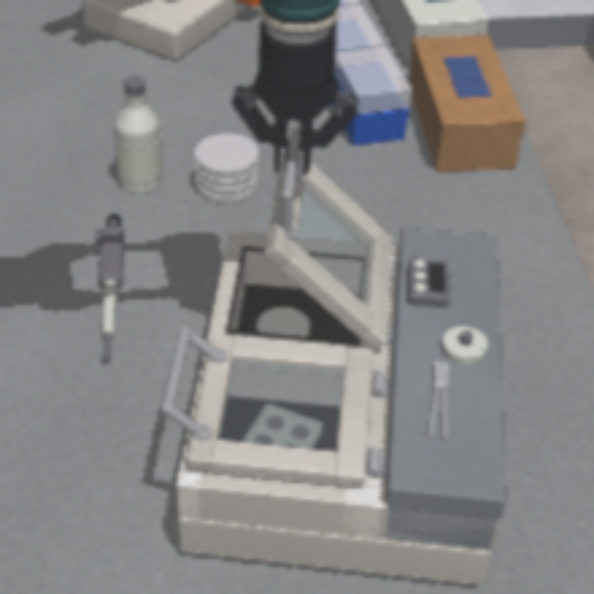

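The side view shows the lid near 45°, with the bar held at (290,185), the right lid shut and everything else in place. Before handing in, I'll check the angle independently from the lid's near top edge, running from (275,231) to (386,332) in the crop.

Run:
```python
from h import *
from workcell import bot
S=np.load('side.npz');f=np.array([np.cos(-.217),np.sin(-.217),0]);l=np.array([-f[1],f[0],0])
p0=np.array([.481,.114,.184])-.09*l
P=[]
for u,v in((275,231),(386,332)):
    e,d=ray(S,u/2.7+180,v/2.7+60);P.append(e+d*((p0-e)@l)/(d@l))
D=P[0]-P[1];a=np.degrees(np.arctan2(D[2],-D@f));print(P,np.linalg.norm(D),a,bot.read_state()['grip_force'])
if 41.5<a<48.5: print(bot.finish_job())
```

```text
[array([0.55080705, 0.00644814, 0.29365487]), array([ 0.67109549, -0.02007203,  0.16884502])] 0.17535713794336003 45.37720327345335 34.83932912349701
the job is handed in; nothing more can be done
None
```

I handed the job in with the left lid, the one over the round dish, held by its handle at about 45 degrees (measured two ways: 45.2 and 45.4). The right lid is shut and nothing else looks moved in the side view; the judge's verdict was not shown.

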